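Roll-check two pipe-stand rollers

TASK

One of the two pipe-stand rollers in the rack has a flat worn on it. Set each roller down near the top of the roll-check ramp, lying across it, and let go so that it can roll by itself: leave the one that rolls down lying against the lip at the ramp's foot, and take the one that stays put off the ramp again and lay it gently on the floor of the empty blue crate on the near part of the bench, crosswise (pointing the crate's short way, so that others will fit beside it). Do not disturb the tape measure or the spanner.

Things in the scene. Friction and masses are not known exactly. Their poses are not given: they have to be found in the camera images.
- roller_a_centre (a point): Roller A: a plain solid metal roller, 64 mm long, 42 mm across, 0.17 to 0.34 kg; sound, or (one of the two) worn flat along one side: a flat 25 mm wide, 4 mm inside the round, on which it lies in the rack, hardly seen from above. Point: centre of the round barrel, 21 mm (sound) or 17 mm (worn) above what it lies on; y axis: the roller's axis, level
- roller_b_centre (a point): Roller B: a plain solid metal roller, 64 mm long, 42 mm across, 0.17 to 0.34 kg; sound, or (one of the two) worn flat along one side: a flat 25 mm wide, 4 mm inside the round, on which it lies in the rack, hardly seen from above. Point: centre of the round barrel, 21 mm (sound) or 17 mm (worn) above what it lies on; y axis: the roller's axis, level
- rack: small steel rack fixed to the bench; origin under its middle. Base 132 (x) x 52 (y) x 4 mm; three upright webs 4 mm thick, 40 mm long in y, at x = -54, 0, 54 mm, reach 41 mm above the bench. A roller lies along y at x = -27 and at x = +27 mm; no finger fits between barrel and webs, but the ends stand out 6 mm past the base and can be pinched along y
- ramp: roll-check ramp of sheet steel, 303 x 160 mm (212 over its feet), fixed; origin on the bench under its middle. It falls 8 degrees (0.14) along its +x: surface 35 mm above the bench at x = 0, 56 mm at the high end x = -150 mm, which has a 10 mm upstand. Flat between cheeks at y = -77 and 77 mm, 14 mm high. Rollers lie across it, along its y
- ramp_top (a point): point on the ramp's surface 60 mm from its high end on the centre line, 47.6 mm above the bench (x = -90 mm in the ramp's frame); axes as the ramp's. Let go here, the sound roller rolls to the foot in about a second; the worn one, on its flat, stays
- ramp_foot (a point): point on the ramp's surface at its foot (x = 150 mm, 14 mm above the bench), where a lip up to 49 mm above the bench stops the roller
- crate: small open light-blue plastic crate, 92 (x) x 136 (y) x 58 mm, fixed; origin under its middle. Inside 80 (x) x 126 (y) mm, floor 2 mm above the bench. A roller laid crosswise has its axis along the crate's x: then there are only 8 mm past each end of it, and room for fingers beside the barrel
- tape_measure: tape measure, 74 x 78 x 31 mm, lying on the bench; origin on its underside
- spanner: combination spanner, 175 mm long, lying on the bench; origin on its underside
Things that resemble listed ones, but are neither listed nor needed, are in the scene too. Leave any brown look-alike of the part that bears roller_b_centre alone. What is shaped like the part that bears roller_a_centre but green is not meant.

How it is judged:
On the way, in this order (a step that is already met when the one before it is completed fails the run):
1. the first roller has been let go on the ramp: it rolls by itself, or (the worn one) lies still there, untouched (((x of roller_b_centre in the frame of ramp between -0.14 and 0.1 m and y of roller_b_centre in the frame of ramp between -0.07 and 0.07 m and z of roller_b_centre in the frame of ramp between 0.025 and 0.09 m and contact force between the fingers and roller_b below 0.1 N and contact force between roller_b and ramp above 0.5 N and linear speed of roller_b below 0.02 m/s) or (x of roller_a_centre in the frame of ramp between -0.13 and 0.13 m and y of roller_a_centre in the frame of ramp between -0.07 and 0.07 m and z of roller_a_centre in the frame of ramp between 0.03 and 0.09 m and contact force between the fingers and roller_a below 0.1 N and angular speed of roller_a above 3 rad/s))), for 0.1 s.
2. the other roller, too, has been let go on the ramp: it rolls by itself, or (the worn one) lies still there, untouched, with the sound one already down at the foot ((((x of roller_b_centre in the frame of ramp between -0.14 and 0.1 m and y of roller_b_centre in the frame of ramp between -0.07 and 0.07 m and z of roller_b_centre in the frame of ramp between 0.025 and 0.09 m and contact force between the fingers and roller_b below 0.1 N and contact force between roller_b and ramp above 0.5 N and linear speed of roller_b below 0.02 m/s) and (x of roller_a_centre in the frame of ramp between 0.105 and 0.15 m and y of roller_a_centre in the frame of ramp between -0.07 and 0.07 m and z of roller_a_centre in the frame of ramp between 0.02 and 0.055 m)) or ((x of roller_a_centre in the frame of ramp between -0.13 and 0.13 m and y of roller_a_centre in the frame of ramp between -0.07 and 0.07 m and z of roller_a_centre in the frame of ramp between 0.03 and 0.09 m and contact force between the fingers and roller_a below 0.1 N and angular speed of roller_a above 3 rad/s) and distance of roller_b_centre from where it was at the start of the episode above 0.1 m))), for 0.1 s.
At the end, for the whole second after the job is handed in: sound roller at rest at the ramp's foot (centre within 45 mm of the lip, between the cheeks); worn roller at rest on the crate's floor (centre within 25 mm of the middle in the crate's x, 55 mm in y, 12 to 30 mm above the bench), its axis within 0.35 rad of the crate's x; neither held (x of roller_a_centre in the frame of ramp between 0.105 and 0.15 m and y of roller_a_centre in the frame of ramp between -0.07 and 0.07 m and z of roller_a_centre in the frame of ramp between 0.02 and 0.055 m and x of roller_b_centre in the frame of crate between -0.025 and 0.025 m and y of roller_b_centre in the frame of crate between -0.055 and 0.055 m and z of roller_b_centre in the frame of crate between 0.012 and 0.03 m and angle between the y axis of roller_b_centre and the x axis of crate, either way round below 0.35 rad and contact force between the fingers and roller_a below 0.1 N and contact force between the fingers and roller_b below 0.1 N and linear speed of each of roller_a, roller_b below 0.02 m/s); the robot touches nothing.
It fails at once if the worn roller is dropped: it falls faster than 0.6 m/s with no finger on it (a fall of about 18 mm) (contact force between the fingers and roller_b below 0.1 N and linear speed of roller_b above 0.6 m/s).
It fails at once if the tape measure is moved by more than 30 mm (distance of tape_measure from where it was at the start of the episode above 0.03 m).
It fails at once if the spanner is moved by more than 30 mm (distance of spanner from where it was at the start of the episode above 0.03 m).
It also fails if it takes over 72 s, if anything falls off the work surface, if the arm or the gripper's body presses on something with over 40 N, if the wrist force passes 120 N, or if a joint passes its speed limit or range.

ROBOT

A 6-joint arm with a two-finger parallel gripper is mounted at the origin on a cart in front of the work surface, level with it; the furniture and walls round the work are solid. World frame = base frame: x ahead of the robot, y to its left, z up, the work surface at z = 0. Lengths are in m, angles in rad, forces in N, time in s.
With the tool pointing down it reaches from about 0.35 to 0.975 m from the base axis. Payload 4.9 kg.
Tool frame: the origin (TCP) lies at the very end of the fingers, on their centre line; the grasp point (between the pads) lies manip.grip_point_offset behind it (manip.grip_point_offset is the distance from the TCP to the grasp point, in m); z points along the fingers, y is the line along which they close (so a half turn about z gives the same grasp; the last joint's range is limited). The gripper opens to 85 mm and grips with 20 to 120 N. Pads are 22 mm wide; open, the fingers measure 114 mm over their backs; the gripper's body (76 mm by 85 mm) begins 54 mm behind the grasp point. The pads swing forward as they close: fully open they stand 13 mm farther back than shut.
Start: joints at [1.19, 0.053, 1.613, -0, 1.476, -0.119], TCP at [0.162, 0.604, 0.231] pointing down, gripper open.
Joint ranges: [-3.01, 3.01], [-1.01, 2.22], [0.06, 2.58], [-1.02, 4.17], [0.09, 2.62], [-3.14, 3.14]. Speed limits (rad/s): [2.57, 2.57, 3.14, 3.14, 3.14, 3.14].

INTERFACE

Orientations are given as a unit quaternion [w, x, y, z].
In Python, from plant import manip gives the robot as it stands.
- The arm moves only by the shell command python3 -m crank 'ROWS' [OPENING]. ROWS is JSON, a list of rows, each an object of numbers: "x", "y", "z": the shift along the tool's x, y, z in cm; "turn": the turn about the tool's z in rad. In form: [{"x": .., "y": .., "z": .., "turn": ..}, ...]. A call has 1 to 5 rows; each row shifts and turns the commanded pose from where the row before left it, along the tool's axes as they then stand; what a row does not reach is not made up. A row lasts 1/10 s, in which the tool goes at most 50 mm and 8.59 degrees, less where a joint would pass 70% of its speed; a pose out of reach is approached as far as the arm can. A call with a gripper value outside its range is refused whole. OPENING is the opening in per cent of the stroke, from 0 (shut) to 100 (fully open), set as the call begins (- or left out, the last holds). The fingers move at their own pace and stop on an object; the grip force is fixed at half the most. Time passes only in rows, so rows that do not move let the fingers close. It gives the time, the measured TCP pose, the force, the opening and the grip force at its end, in the units of the state.
- manip.state(): the state, without advancing time (a new reading comes with each control period).
- manip.grab_frame(name): name is "side" or "top" or "wrist"; returns (picture, depth): 400x640x3 uint8, red, green, blue; 400x640 float32, m along the optical axis (not along the pixel's ray), 0 where there is no reading.
- manip.camera_model(name): a dict with "mtx" (3x3 intrinsics, pixels), "world_to_cam" (4x4, takes a point from world to camera coordinates). Camera axes: x right, y down, z forward; pixel columns grow to the right and rows downward; lengths in m; the calibration is good to about 2 mm. A picture is of the moment at which its call begins: read the wrist's pose just before it. camera_model takes no time and is no camera call; for the wrist camera it gives the pose at the moment of the call.
- manip.job_done(): hands the job in; it is judged then, once.
The state is a dict: "time": time; "joint_pos": joint angles; "joint_vel": joint speeds; "joint_efforts": joint torques, N m; "tool_pos": TCP position; "tool_rot": TCP orientation; "contact_force": force on the tool from outside, world axes, zero at the start; "ft_torque": the same for the moment, N m; "gripper_width": opening from 0.0 (shut) to 1.0 (fully open); "grasp_force": force on a finger pad.
Only numpy, scipy, OpenCV 4.12 (cv2) and the standard library are available. Lean on these libraries where they do the work, as an engineer would, in place of code of your own. Each camera call takes 0.05 s, during which the arm holds its last target. There are 200 camera calls.

## Working session

There is one attempt and no reset: what is moved stays moved. The work goes in short steps, Python scripts to look and compute and a shell command to move; the robot and the scene stay as the last step left them, time stands still between calls to the robot, and variables do not carry over. Pictures are saved under pics/ and viewed, at most 13 in all, crops included, and the job is handed in when it is done.

```bash
mkdir -p pics; ls
python3 - <<'E'
from plant import manip
import cv2, numpy as np
s=manip.state(); print(s['tool_pos'],s['tool_rot'],s['time'],manip.grip_point_offset)
for n in ['top','side']:
    p,d=manip.grab_frame(n); cv2.imwrite(f'pics/{n}0.png',p[:,:,::-1]); np.save(f'pics/{n}0.npy',d)
    m=manip.camera_model(n); print(n,np.round(m['mtx'],1).tolist(),np.round(m['world_to_cam'],3).tolist())
E
```

```text
pics
[0.1615289  0.60311592 0.23007036] [-2.42279486e-04  1.30527192e-01  9.91444199e-01 -9.97110023e-04] 0.0 0.0187
top [[367.5, 0.0, 319.6], [0.0, 367.5, 196.2], [0.0, 0.0, 1.0]] [[-0.025, -1.0, 0.02, -0.209], [-0.996, 0.023, -0.09, 0.563], [0.089, -0.022, -0.996, 0.946], [0.0, 0.0, 0.0, 1.0]]
side [[507.2, 0.0, 317.9], [0.0, 507.2, 189.0], [0.0, 0.0, 1.0]] [[0.961, -0.276, 0.012, -0.602], [-0.163, -0.601, -0.783, 0.018], [0.223, 0.751, -0.622, 1.341], [0.0, 0.0, 0.0, 1.0]]
```

View pics/top0.png

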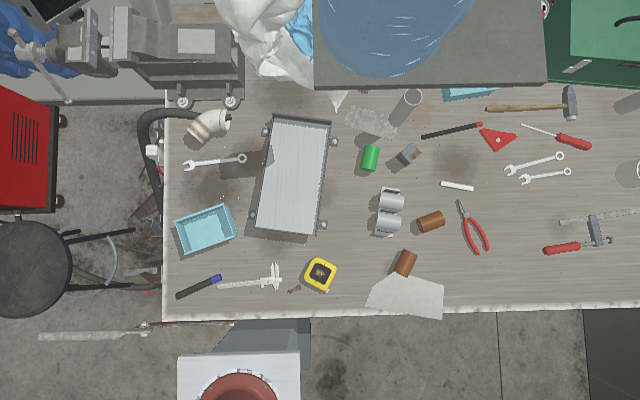

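View pics/side0.png

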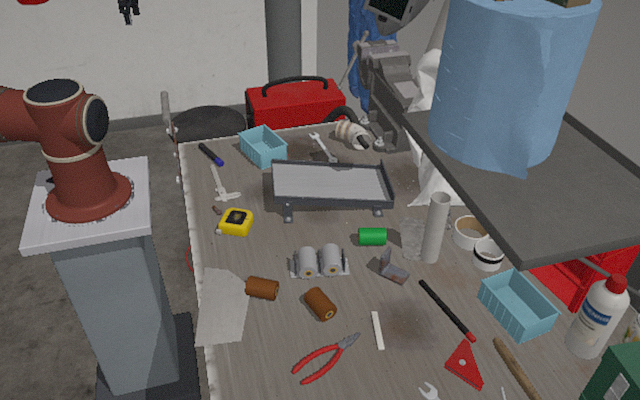

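The top view shows two grey rollers in the rack at (391,198) and (388,225), the ramp at (293,177), the near crate at (205,230), the tape at (320,273) and the spanner at (215,161). The side view agrees. The green roller at (370,157) and the brown ones at (430,221) and (404,262) are look-alikes. The far blue crate at (470,92) isn't the near one. Next I'll measure with masks and depth.

```bash
cat > h.py <<'E'
from plant import manip
import numpy as np, cv2
def cloud(n,d,M=None):
    m=M or manip.camera_model(n); K=m['mtx']; T=np.linalg.inv(m['world_to_cam'])
    v,u=np.indices(d.shape)
    P=np.stack([(u-K[0][2])/K[0][0]*d,(v-K[1][2])/K[1][1]*d,d,np.ones_like(d)],-1)
    return (P@T.T)[...,:3]
E
python3 - <<'E'
from h import *
d=np.load('pics/top0.npy'); P=cloud('top',d); im=cv2.imread('pics/top0.png')
hsv=cv2.cvtColor(im,cv2.COLOR_BGR2HSV)
def box(mask,name,roi):
    m=np.zeros_like(mask); u0,v0,u1,v1=roi; m[v0:v1,u0:u1]=mask[v0:v1,u0:u1]; m&=(d>0)
    p=P[m>0]; r=cv2.minAreaRect((p[:,:2]*1000).astype(np.float32)); 
    print(name,len(p),np.round(r[0],0),np.round(r[1],0),round(r[2],1),'z',np.round(np.percentile(p[:,2],[2,50,98]),3)); return p
z=P[...,2]
print('bench z',[round(float(z[v,u]),3) for u,v in [(340,200),(180,190),(450,250),(250,250)]])
one=np.ones_like(d,bool)
box((z>.025)&(z<.1)&(hsv[...,1]<60),'rack',(365,178,412,245))
p=box((z>.047)&(z<.1),'ramphi',(250,110,340,240))
p=box((z>.010)&(z<.1)&(hsv[...,1]<60),'ramp',(245,105,340,245))
for u,v in [(293,125),(293,135),(293,150),(293,177),(285,200),(283,225),(285,232)]: print((u,v),np.round(P[v,u],3))
c=cv2.inRange(hsv,(85,50,60),(105,255,255))>0
box(c&(z>.045),'crate rim',(165,195,245,265))
box(c&(z<.015),'crate floor',(165,195,245,265))
y=cv2.inRange(hsv,(20,120,60),(35,255,255))>0
box(y,'tape',(295,250,345,300))
box((z>.003)&(hsv[...,1]<60),'spanner',(178,148,250,175))
for u,v in [(430,60),(350,60),(405,107),(408,95),(540,60)]: print((u,v),np.round(P[v,u],3))
x=slice(0,0)
big=cv2.resize(im[90:290,160:460],None,fx=2.6,fy=2.6,interpolation=cv2.INTER_CUBIC); cv2.imwrite('pics/topcrop.png',big)
E
```

```text
bench z [-0.0, 0.001, 0.006, -0.002]
rack 872 [ 514. -405.] [ 65. 113.] 80.5 z [0.028 0.041 0.048]
ramphi 1995 [ 619. -155.] [169. 308.] 80.8 z [0.047 0.052 0.067]
ramp 7316 [ 643. -160.] [196. 359.] 81.6 z [0.015 0.037 0.062]
(293, 125) [ 0.755 -0.155  0.017]
(293, 135) [ 0.727 -0.155  0.021]
(293, 150) [ 0.684 -0.154  0.026]
(293, 177) [ 0.609 -0.154  0.038]
(285, 200) [ 0.549 -0.132  0.046]
(283, 225) [ 0.484 -0.127  0.054]
(285, 232) [ 0.466 -0.128  0.002]
crate rim 391 [480.  73.] [ 92. 134.] 18.9 z [0.046 0.057 0.06 ]
crate floor 1358 [483.  83.] [ 98. 147.] 19.0 z [-0.001  0.002  0.012]
tape 451 [ 358. -217.] [71. 71.] 61.6 z [0.019 0.03  0.034]
spanner 357 [663.  64.] [190.  72.] 88.7 z [0.003 0.006 0.01 ]
(430, 60) [ 0.821 -0.457  0.256]
(350, 60) [ 0.801 -0.283  0.302]
(405, 107) [ 0.753 -0.426  0.158]
(408, 95) [ 0.789 -0.44   0.139]
(540, 60) [ 0.816 -0.691  0.258]
```

View pics/topcrop.png

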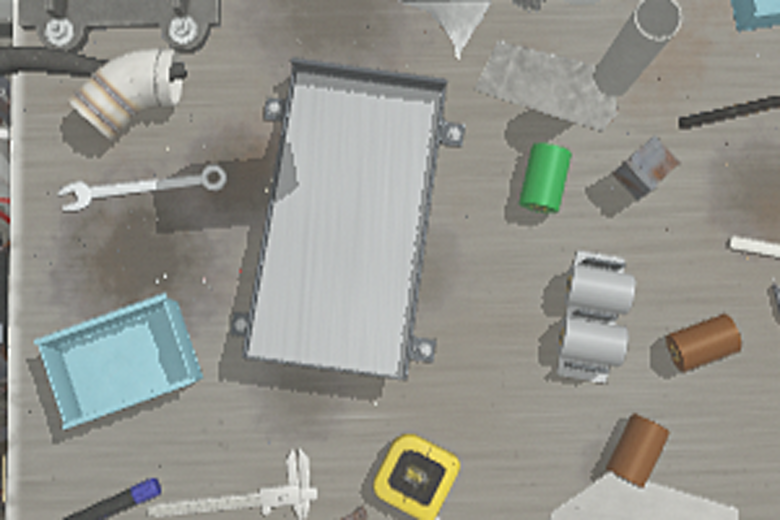

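Both grey rollers sit in the rack, and the rack and ramp share a heading of about -9.4°. The ramp's high end is nearest the robot, and the near crate is empty. Grey is the only colour that fits, since the green and brown ones are excluded. I'll move over the rack now.

```bash
python3 -m crank '[{"turn":-0.096},{"x":-3.3,"y":-2},{"x":-3.3,"y":-2},{"x":-3.3,"y":-2},{"x":-3.3,"y":-2}]' 100
python3 -m crank '[{"x":-3.3,"y":-2},{"x":-3.3,"y":-2},{"x":-3.3,"y":-2},{"x":-3.3,"y":-2},{"x":-3.3,"y":-2}]'
python3 -m crank '[{"x":-1,"y":-4.1},{"x":-1,"y":-4.1},{"x":-1,"y":-4.1},{"x":-1,"y":-4.1},{"x":-1,"y":-4.1}]'
python3 -m crank '[{"x":-1,"y":-4.1},{"x":-1,"y":-4.1},{"x":-1,"y":-4.1},{"x":-1,"y":-4.1},{"x":-1,"y":-4.1}]'
python3 -m crank '[{"x":-1,"y":-4.1},{"x":-1,"y":-4.1},{"x":-1,"y":-4.1},{"x":-1,"y":-4.1},{}]'
```

```text
schema error: expected keys x, y, z, turn
schema error: expected keys x, y, z, turn
schema error: expected keys x, y, z, turn
schema error: expected keys x, y, z, turn
schema error: expected keys x, y, z, turn
```

All four keys are required in each row.

```bash
python3 -m crank '[{"x":0,"y":0,"z":0,"turn":-0.096},{"x":-3.3,"y":-2,"z":0,"turn":0},{"x":-3.3,"y":-2,"z":0,"turn":0},{"x":-3.3,"y":-2,"z":0,"turn":0},{"x":-3.3,"y":-2,"z":0,"turn":0}]' 100
python3 -m crank '[{"x":-3.3,"y":-2,"z":0,"turn":0},{"x":-3.3,"y":-2,"z":0,"turn":0},{"x":-3.3,"y":-2,"z":0,"turn":0},{"x":-3.3,"y":-2,"z":0,"turn":0},{"x":-3.3,"y":-2,"z":0,"turn":0}]'
```

```text
time: 0.6
tool_pos: [0.2794, 0.5017, 0.2307]
tool_rot: [-0.0, 0.083, 0.997, -0.0]
contact_force: [0.6, 0.3, 0.4]
gripper_width: 1.002
grasp_force: 0.0
time: 1.1
tool_pos: [0.4257, 0.3758, 0.2308]
tool_rot: [-0.0, 0.083, 0.997, -0.0]
contact_force: [0.8, 1.3, 0.1]
gripper_width: 0.998
grasp_force: 0.0
```

```bash
python3 -m crank '[{"x":-1.2,"y":-4.2,"z":0,"turn":0},{"x":-1.2,"y":-4.2,"z":0,"turn":0},{"x":-1.2,"y":-4.2,"z":0,"turn":0},{"x":-1.2,"y":-4.2,"z":0,"turn":0},{"x":-1.2,"y":-4.2,"z":0,"turn":0}]' | grep pos
python3 -m crank '[{"x":-1.2,"y":-4.2,"z":0,"turn":0},{"x":-1.2,"y":-4.2,"z":0,"turn":0},{"x":-1.2,"y":-4.2,"z":0,"turn":0},{"x":-1.2,"y":-4.2,"z":0,"turn":0},{"x":-1.2,"y":-4.2,"z":0,"turn":0}]' | grep pos
python3 -m crank '[{"x":-1.2,"y":-4.2,"z":0,"turn":0},{"x":-1.2,"y":-4.2,"z":0,"turn":0},{"x":-1.2,"y":-4.2,"z":0,"turn":0},{"x":-1.2,"y":-4.2,"z":0,"turn":0},{"x":-1.2,"y":-4.2,"z":0,"turn":0}]' | grep pos
python3 -m crank '[{"x":-1.2,"y":-4.2,"z":0,"turn":0},{"x":-1.2,"y":-4.2,"z":0,"turn":0},{"x":-1.2,"y":-4.2,"z":0,"turn":0},{"x":0,"y":0,"z":0,"turn":0},{"x":0,"y":0,"z":0,"turn":0}]'
python3 - <<'E'
from h import *
s=manip.state(); M=manip.camera_model('wrist'); p,d=manip.grab_frame('wrist'); cv2.imwrite('pics/w1.png',p[:,:,::-1])
np.savez('pics/w1.npz',d=d,P=cloud('wrist',d,M)); print(s['tool_pos'],s['tool_rot'],np.round(M['world_to_cam'],3).tolist())
E
```

```text
tool_pos: [0.4491, 0.1584, 0.2308]
tool_pos: [0.4736, -0.0586, 0.231]
tool_pos: [0.4982, -0.2757, 0.2307]
time: 3.1
tool_pos: [0.5127, -0.4045, 0.2301]
tool_rot: [-0.001, 0.084, 0.997, 0.001]
contact_force: [0.0, 0.3, -0.6]
gripper_width: 1.001
grasp_force: 0.0
[ 0.51273926 -0.40452219  0.23005206] [-7.78895799e-04  8.35163245e-02  9.96505724e-01  8.71471752e-04] [[0.166, 0.986, 0.001, 0.313], [0.935, -0.158, 0.319, -0.584], [0.315, -0.052, -0.948, 0.198], [0.0, 0.0, 0.0, 1.0]]
```

View pics/w1.png

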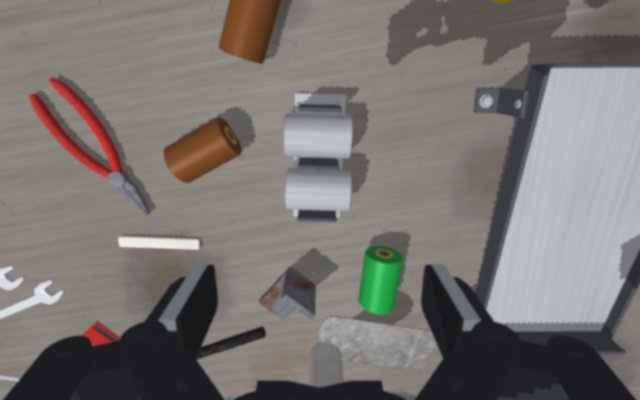

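The wrist view shows the two grey rollers in the rack at (319,137) and (319,189). The brown and green look-alikes stand apart from them. I'll fit the rollers and the ramp.

Run:
```python
from h import *
f=np.load('pics/w1.npz'); P=f['P']; z=P[...,2]; im=cv2.imread('pics/w1.png')
th=np.deg2rad(-9.4)
for n,(u0,v0,u1,v1) in {'near':(270,105,370,162),'far':(270,162,370,215)}.items():
    q=P[v0:v1,u0:u1]; m=(q[...,2]>.034)&(q[...,2]<.06); 
    m=cv2.morphologyEx(m.astype(np.uint8),cv2.MORPH_OPEN,np.ones((9,9)))>0
    p=q[m]; r=cv2.minAreaRect((p[:,:2]*1000).astype(np.float32)); top=np.percentile(p[:,2],95)
    # ridge line: x of max height along ramp-x
    print(n,len(p),np.round(r,1) if 0 else r,'top',round(top,4)); t=p[p[:,2]>top-.003]; print(' ridge mean',t.mean(0))
    print(' centre of mask',(p.min(0)+p.max(0))/2)
print('bench',np.round(P[230:300:30,200,2],3))
# ramp: top-camera surface plane
d=np.load('pics/top0.npy'); T=cloud('top',d); u=T[145:215,275:310].reshape(-1,3)
c,*_=np.linalg.lstsq(np.c_[u[:,:2],np.ones(len(u))],u[:,2],rcond=None); print('plane',c,'dir',np.degrees(np.arctan2(-c[1],-c[0])), 'z at c', c@[.619,-.155,1],'z at top',c@[.530,-.141,1])
```

```text
near 2378 ((487.55145263671875, -401.125732421875), (64.01643371582031, 33.6075553894043), 79.11065673828125) top 0.0436
 ridge mean [ 0.48728399 -0.40089793  0.04232608]
 centre of mask [ 0.48788587 -0.40120199  0.03963667]
far 2349 ((540.3773803710938, -409.5776672363281), (63.83811950683594, 38.002037048339844), 79.82496643066406) top 0.0475
 ridge mean [ 0.53994139 -0.40938221  0.04627105]
 centre of mask [ 0.53952331 -0.40940764  0.04140756]
bench [0.    0.002 0.263]
plane [-0.23919021 -0.14195487  0.16254426] dir 30.688330295821245 z at c 0.03648851791276658 z at top 0.05578907875435471
```

The far roller's top is at 47.5 mm, so it is probably the sound one. The near roller's top is at 43.6 mm, so it is probably the worn one. I'll take the far one first.

```bash
python3 -m crank '[{"x":-2.8,"y":0,"z":0,"turn":0},{"x":0,"y":0,"z":4,"turn":0},{"x":0,"y":0,"z":4,"turn":0},{"x":0,"y":0,"z":4,"turn":0},{"x":0,"y":0,"z":4,"turn":0}]' | grep pos
python3 -m crank '[{"x":0,"y":0,"z":2.5,"turn":0},{"x":0,"y":0,"z":2,"turn":0},{"x":0,"y":0,"z":2,"turn":0},{"x":0,"y":0,"z":0,"turn":0},{"x":0,"y":0,"z":0,"turn":0}]'
python3 -c "
from h import *
print(manip.grip_point_offset)
p,d=manip.grab_frame('wrist'); cv2.imwrite('pics/w2.png',p[:,:,::-1])"
```

```text
tool_pos: [0.5411, -0.4069, 0.0704]
time: 4.15
tool_pos: [0.541, -0.4075, 0.0066]
tool_rot: [-0.0, 0.082, 0.997, 0.0]
contact_force: [0.7, 0.4, 1.0]
gripper_width: 0.996
grasp_force: 0.0
0.0187
```

View pics/w2.png

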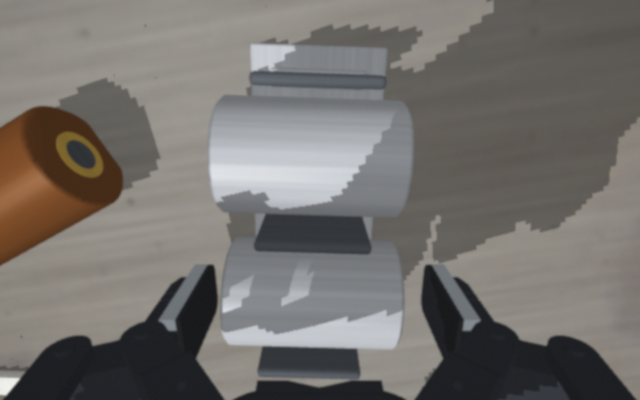

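Both fingers straddle the far roller, which lies about 2 mm to the left (222–404 px between pads at 216 and 423). I'll shift, close and lift.

```bash
python3 -m crank '[{"x":0,"y":-0.2,"z":0.3,"turn":0},{"x":0,"y":0,"z":0,"turn":0}]' 100 | grep pos
python3 -m crank '[{"x":0,"y":0,"z":0,"turn":0},{"x":0,"y":0,"z":0,"turn":0},{"x":0,"y":0,"z":0,"turn":0},{"x":0,"y":0,"z":0,"turn":0},{"x":0,"y":0,"z":0,"turn":0}]' 0
python3 -m crank '[{"x":0,"y":0,"z":0,"turn":0},{"x":0,"y":0,"z":0,"turn":0},{"x":0,"y":0,"z":0,"turn":0}]'
```

```text
tool_pos: [0.5411, -0.4113, 0.0045]
time: 4.9
tool_pos: [0.5411, -0.4114, 0.0043]
tool_rot: [0.001, 0.083, 0.997, -0.001]
contact_force: [-0.3, -0.4, 5.0]
gripper_width: 0.743
grasp_force: 67.0
time: 5.2
tool_pos: [0.5411, -0.4114, 0.0042]
tool_rot: [0.001, 0.083, 0.997, -0.001]
contact_force: [0.1, -1.3, 5.9]
gripper_width: 0.741
grasp_force: 67.0
```

```bash
python3 -m crank '[{"x":0,"y":0,"z":-2,"turn":0},{"x":0,"y":0,"z":-4,"turn":0},{"x":0,"y":0,"z":-4,"turn":0},{"x":1,"y":4.5,"z":0,"turn":0},{"x":1,"y":4.5,"z":0,"turn":0}]' | egrep 'pos|width'
python3 -m crank '[{"x":1,"y":4.5,"z":0,"turn":0},{"x":1,"y":4.5,"z":0,"turn":0},{"x":1,"y":4.5,"z":0,"turn":0},{"x":0.6,"y":4,"z":0,"turn":0},{"x":0,"y":0,"z":0,"turn":0}]'
python3 -m crank '[{"x":0,"y":0,"z":2,"turn":0},{"x":0,"y":0,"z":1.5,"turn":0},{"x":0,"y":0,"z":1,"turn":0},{"x":0,"y":0,"z":0,"turn":0},{"x":0,"y":0,"z":0,"turn":0}]'
python3 -c "
from h import *
p,d=manip.grab_frame('wrist'); q,_=manip.grab_frame('side'); cv2.imwrite('pics/w3.png',np.vstack([cv2.resize(p,None,fx=.6,fy=.6),cv2.resize(q[130:290,220:460],(384,256))])[:,:,::-1])"
```

```text
tool_pos: [0.5356, -0.3185, 0.1039]
gripper_width: 0.744
time: 6.2
tool_pos: [0.5269, -0.135, 0.1007]
tool_rot: [-0.002, 0.08, 0.997, 0.002]
contact_force: [-0.8, 0.6, -3.2]
gripper_width: 0.742
grasp_force: 67.2
time: 6.7
tool_pos: [0.5288, -0.1405, 0.0578]
tool_rot: [-0.001, 0.083, 0.997, 0.0]
contact_force: [0.7, -1.1, -3.1]
gripper_width: 0.741
grasp_force: 67.1
```

View pics/w3.png

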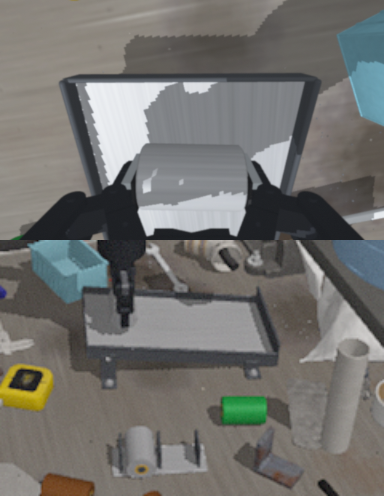

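The roller hangs centred between the cheeks near the top of the ramp, with the barrel at (193,180) and the high end spanning 62–318. I'll lower it and let go.

```bash
python3 -m crank '[{"x":0,"y":0,"z":0.5,"turn":0},{"x":0,"y":0,"z":0.3,"turn":0},{"x":0,"y":0,"z":0.1,"turn":0},{"x":0,"y":0,"z":0,"turn":0},{"x":0,"y":0,"z":0,"turn":0}]' | egrep 'pos|force'
python3 -m crank '[{"x":0,"y":0,"z":0,"turn":0},{"x":0,"y":0,"z":0,"turn":0},{"x":0,"y":0,"z":0,"turn":0},{"x":0,"y":0,"z":0,"turn":0},{"x":0,"y":0,"z":0,"turn":0}]' 100
python3 -m crank '[{"x":0,"y":0,"z":0,"turn":0},{"x":0,"y":0,"z":0,"turn":0},{"x":0,"y":0,"z":0,"turn":0},{"x":0,"y":0,"z":0,"turn":0},{"x":0,"y":0,"z":0,"turn":0}]'|grep pos
python3 -c "
from h import *
p,d=manip.grab_frame('wrist'); q,_=manip.grab_frame('side'); cv2.imwrite('pics/w4.png',np.vstack([cv2.resize(p,None,fx=.6,fy=.6),cv2.resize(q[130:290,220:460],(384,256))])[:,:,::-1])"
```

```text
tool_pos: [0.5291, -0.1401, 0.0494]
contact_force: [-0.6, 0.2, -2.8]
grasp_force: 67.1
time: 7.8
tool_pos: [0.5292, -0.1402, 0.0495]
tool_rot: [0.0, 0.083, 0.997, -0.0]
contact_force: [0.1, -0.5, -0.6]
gripper_width: 1.0
grasp_force: 0.0
tool_pos: [0.529, -0.1401, 0.0493]
```

View pics/w4.png

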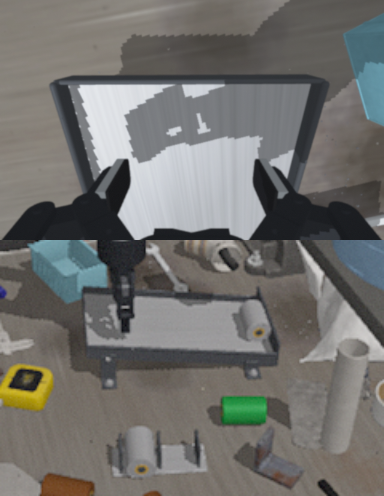

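The roller rolled down and lies at the foot (side crop at (255,320)), so the near roller is the worn one. I'll check the clearance to the brown one and move over.

```bash
python3 -m crank '[{"x":0,"y":0,"z":-4,"turn":0},{"x":0,"y":0,"z":-4,"turn":0},{"x":0,"y":-4.4,"z":0,"turn":0},{"x":0,"y":-4.4,"z":0,"turn":0},{"x":0,"y":-4.4,"z":0,"turn":0}]' | egrep 'pos'
python3 -m crank '[{"x":0,"y":-4.4,"z":0,"turn":0},{"x":0,"y":-4.4,"z":0,"turn":0},{"x":-0.3,"y":-4.4,"z":0,"turn":0},{"x":0,"y":0,"z":0,"turn":0},{"x":0,"y":0,"z":0,"turn":0}]' |grep pos
python3 - <<'E'
from h import *
P=np.load('pics/w1.npz')['P']; h=cv2.cvtColor(cv2.imread('pics/w1.png'),cv2.COLOR_BGR2HSV)
m=(h[...,1]>110)&(h[...,0]<18)&(P[...,2]>.008); m[:100]=0; m[200:]=0; m[:,:150]=0; m[:,260:]=0
q=P[m][:,:2]-[.4876,-.401]; a=np.deg2rad(80.6); Y=q@[np.cos(a),np.sin(a)]; X=q@[np.sin(a),-np.cos(a)]
print(m.sum(),'brown max Y',Y.max(),X[Y>Y.max()-.004]); k=abs(X)<.02; print(Y[k].max())
s=manip.state(); print(s['tool_pos'])
E
```

```text
tool_pos: [0.5073, -0.2716, 0.1302]
tool_pos: [0.488, -0.4017, 0.129]
2777 brown max Y 0.0008695889996844974 [-0.05678706 -0.05678706 -0.05678706 -0.05678706 -0.05678706 -0.05678706
 -0.05678706 -0.05678706 -0.05678706 -0.05678706 -0.05678706 -0.05678706]
-0.07780494425485474
[ 0.48800416 -0.40165302  0.12899448]
```

```bash
python3 -m crank '[{"x":0,"y":0,"z":4,"turn":0},{"x":0,"y":0,"z":4,"turn":0},{"x":0,"y":0,"z":2,"turn":0},{"x":0,"y":0,"z":1.5,"turn":0},{"x":0,"y":0,"z":1,"turn":0}]' | egrep 'pos|force'
python3 -m crank '[{"x":0,"y":0,"z":0.1,"turn":0},{"x":0,"y":0,"z":0,"turn":0},{"x":0,"y":0,"z":0,"turn":0}]' | egrep 'pos|force'
python3 -m crank '[{"x":0,"y":0,"z":0,"turn":0},{"x":0,"y":0,"z":0,"turn":0},{"x":0,"y":0,"z":0,"turn":0},{"x":0,"y":0,"z":0,"turn":0},{"x":0,"y":0,"z":0,"turn":0}]' 0 |grep pos
python3 -m crank '[{"x":0,"y":0,"z":0,"turn":0},{"x":0,"y":0,"z":0,"turn":0},{"x":0,"y":0,"z":0,"turn":0}]'
```

```text
tool_pos: [0.4885, -0.3996, 0.0032]
contact_force: [-0.4, 0.8, 0.1]
grasp_force: 0.0
tool_pos: [0.4894, -0.4018, 0.0051]
contact_force: [1.4, 0.7, -0.1]
grasp_force: 0.0
tool_pos: [0.4893, -0.402, 0.0049]
time: 11.0
tool_pos: [0.4893, -0.402, 0.0049]
tool_rot: [0.001, 0.083, 0.997, -0.001]
contact_force: [-0.4, 0.2, 5.7]
gripper_width: 0.741
grasp_force: 66.4
```

```bash
python3 -m crank '[{"x":0,"y":0,"z":-2,"turn":0},{"x":0,"y":0,"z":-4,"turn":0},{"x":0,"y":0,"z":-4,"turn":0},{"x":0,"y":4.4,"z":0,"turn":0},{"x":0.4,"y":4.4,"z":0,"turn":0}]' | egrep 'pos|width'
python3 -m crank '[{"x":0,"y":4.4,"z":0,"turn":0},{"x":0,"y":4.4,"z":0,"turn":0},{"x":0,"y":4.4,"z":0,"turn":0},{"x":0,"y":4.4,"z":0,"turn":0},{"x":0,"y":0,"z":0,"turn":0}]' |grep pos
python3 -m crank '[{"x":0,"y":0,"z":2,"turn":0},{"x":0,"y":0,"z":1.5,"turn":0},{"x":0,"y":0,"z":1,"turn":0},{"x":0,"y":0,"z":0,"turn":0},{"x":0,"y":0,"z":0,"turn":0}]'
```

```text
tool_pos: [0.4998, -0.314, 0.1051]
gripper_width: 0.74
tool_pos: [0.5274, -0.1351, 0.102]
time: 12.5
tool_pos: [0.5278, -0.1404, 0.058]
tool_rot: [-0.0, 0.083, 0.997, 0.0]
contact_force: [-0.1, -0.0, -1.0]
gripper_width: 0.742
grasp_force: 66.3
```

```bash
python3 -m crank '[{"x":0,"y":0,"z":0.4,"turn":0},{"x":0,"y":0,"z":0.3,"turn":0},{"x":0,"y":0,"z":0,"turn":0},{"x":0,"y":0,"z":0,"turn":0}]' | egrep 'pos|force'
python3 -m crank '[{"x":0,"y":0,"z":0.1,"turn":0},{"x":0,"y":0,"z":0,"turn":0},{"x":0,"y":0,"z":0,"turn":0}]' | egrep 'pos|force'
```

```text
tool_pos: [0.5281, -0.14, 0.0514]
contact_force: [-0.6, -0.3, -1.1]
grasp_force: 66.3
tool_pos: [0.5283, -0.1401, 0.0506]
contact_force: [0.7, -1.1, -1.7]
grasp_force: 66.4
```

```bash
python3 -m crank '[{"x":0,"y":0,"z":0.1,"turn":0},{"x":0,"y":0,"z":0,"turn":0},{"x":0,"y":0,"z":0,"turn":0}]' | egrep 'pos|force'
python3 -m crank '[{"x":0,"y":0,"z":0,"turn":0},{"x":0,"y":0,"z":0,"turn":0},{"x":0,"y":0,"z":0,"turn":0},{"x":0,"y":0,"z":0,"turn":0},{"x":0,"y":0,"z":0,"turn":0}]' 100 | egrep 'pos|force'
python3 -m crank '[{"x":0,"y":0,"z":0,"turn":0},{"x":0,"y":0,"z":0,"turn":0},{"x":0,"y":0,"z":0,"turn":0},{"x":0,"y":0,"z":0,"turn":0},{"x":0,"y":0,"z":0,"turn":0}]'|grep pos
python3 -c "
from h import *
p,d=manip.grab_frame('wrist'); q,_=manip.grab_frame('side'); cv2.imwrite('pics/w5.png',np.vstack([cv2.resize(p,None,fx=.6,fy=.6),cv2.resize(q[130:290,220:460],(384,256))])[:,:,::-1])"
```

```text
tool_pos: [0.5285, -0.1401, 0.0504]
contact_force: [-1.6, 2.2, 5.9]
grasp_force: 67.2
tool_pos: [0.528, -0.1399, 0.0491]
contact_force: [-0.4, -0.5, 0.3]
grasp_force: 0.0
tool_pos: [0.528, -0.14, 0.0493]
```

View pics/w5.png

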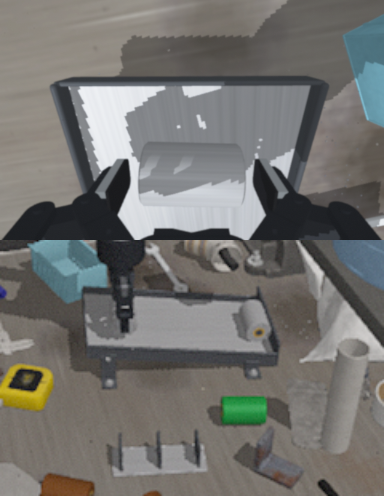

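The worn roller stayed put near the top (wrist crop at (193,175)), and the sound one lies at the foot. I'll rise, turn a quarter turn to grip across the barrel, and measure the roller.

```bash
python3 -m crank '[{"x":0,"y":0,"z":-4,"turn":0},{"x":0,"y":0,"z":-4,"turn":0},{"x":0,"y":0,"z":-4,"turn":0},{"x":0,"y":0,"z":-2,"turn":0},{"x":0,"y":0,"z":0,"turn":0}]' 100| egrep 'pos'
python3 - <<'E'
from h import *
M=manip.camera_model('wrist'); p,d=manip.grab_frame('wrist'); P=cloud('wrist',d,M); cv2.imwrite('pics/w6.png',p[:,:,::-1]); np.save('pics/w6.npy',P)
s=manip.state(); print(s['tool_pos'],s['joint_pos'])
c=np.array([.619,-.155]); a=np.deg2rad(-9.3); X=(P[...,:2]-c)@[np.cos(a),np.sin(a)]; Y=(P[...,:2]-c)@[-np.sin(a),np.cos(a)]
h=P[...,2]-(.035-.1405*X)
m=((h>.015)&(h<.06)&(abs(X+.09)<.035)&(abs(Y)<.06)).astype(np.uint8)
m=cv2.morphologyEx(m,cv2.MORPH_OPEN,np.ones((5,5)))>0
q=P[m]; r=cv2.minAreaRect((q[:,:2]*1000).astype(np.float32)); print(m.sum(),r); 
print('surface offset',np.median(h[(abs(X+.02)<.02)&(abs(Y)<.03)]))
t=h>np.percentile(h[m],95)-.003; k=m&t; print('ridge',P[k].mean(0),np.percentile(h[m],95), 'X',X[k].mean(),'Y',(Y[m].min()+Y[m].max())/2)
E
```

```text
tool_pos: [0.5304, -0.1409, 0.1941]
[ 0.52906848 -0.14037282  0.19127095] [-3.95324826e-01 -1.07686141e-01  1.83765710e+00  8.75626088e-06
  1.40758426e+00 -1.80032779e+00]
4461 ((528.33056640625, -139.42550659179688), (64.27922058105469, 40.40829849243164), 78.70782470703125)
surface offset 0.0009681510762406809
ridge [ 0.5310895  -0.13989057  0.08588476] 0.039511434298912615 X -0.08919672380068643 Y 0.0008172167098619183
```

```bash
python3 -m crank '[{"x":0,"y":0,"z":0,"turn":0.143},{"x":0,"y":0,"z":0,"turn":0.143},{"x":0,"y":0,"z":0,"turn":0.143},{"x":0,"y":0,"z":0,"turn":0.143},{"x":0,"y":0,"z":0,"turn":0.143}]' 65| egrep 'pos'
python3 -m crank '[{"x":0,"y":0,"z":0,"turn":0.143},{"x":0,"y":0,"z":0,"turn":0.143},{"x":0,"y":0,"z":0,"turn":0.143},{"x":0,"y":0,"z":0,"turn":0.143},{"x":0,"y":0,"z":0,"turn":0.143}]' | egrep 'pos'
python3 -m crank '[{"x":0,"y":0,"z":0,"turn":0.141},{"x":0,"y":0,"z":4,"turn":0},{"x":0,"y":0,"z":3,"turn":0},{"x":0,"y":0,"z":0,"turn":0},{"x":0,"y":0,"z":0,"turn":0}]'
python3 -c "
from h import *
p,d=manip.grab_frame('wrist'); q,_=manip.grab_frame('side'); cv2.imwrite('pics/w7.png',np.vstack([cv2.resize(p,None,fx=.6,fy=.6),cv2.resize(q[130:290,220:460],(384,256))])[:,:,::-1])"
```

```text
tool_pos: [0.5268, -0.1394, 0.1864]
tool_pos: [0.5268, -0.1394, 0.1864]
time: 16.65
tool_pos: [0.5269, -0.1395, 0.1176]
tool_rot: [-0.002, 0.763, 0.646, -0.001]
contact_force: [0.6, -0.3, 0.2]
gripper_width: 0.648
grasp_force: 0.0
```

View pics/w7.png

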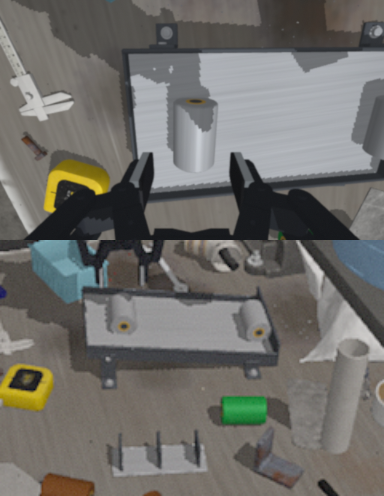

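The roller lies between the open fingers (barrel at (195,135), pads at 145 and 238). I'll descend and grip across the barrel.

```bash
python3 -m crank '[{"x":0,"y":0.2,"z":3,"turn":0},{"x":0,"y":0,"z":2,"turn":0},{"x":0,"y":0,"z":1,"turn":0},{"x":0,"y":0,"z":0,"turn":0},{"x":0,"y":0,"z":0,"turn":0}]' | egrep 'pos|force'
python3 -m crank '[{"x":0,"y":0,"z":0.3,"turn":0},{"x":0,"y":0,"z":0.2,"turn":0},{"x":0,"y":0,"z":0.1,"turn":0},{"x":0,"y":0,"z":0,"turn":0}]' | egrep 'pos|force'
```

```text
tool_pos: [0.5311, -0.1407, 0.0609]
contact_force: [0.4, -0.1, -0.5]
grasp_force: 0.0
tool_pos: [0.53, -0.1403, 0.0533]
contact_force: [-1.2, -0.1, -0.2]
grasp_force: 0.0
```

```bash
python3 -m crank '[{"x":0,"y":0,"z":0.2,"turn":0},{"x":0,"y":0,"z":0,"turn":0}]' | egrep 'pos|force'
python3 -m crank '[{"x":0,"y":0,"z":0,"turn":0},{"x":0,"y":0,"z":0,"turn":0},{"x":0,"y":0,"z":0,"turn":0},{"x":0,"y":0,"z":0,"turn":0},{"x":0,"y":0,"z":0,"turn":0}]' 0 | egrep 'pos|force|width'
python3 -m crank '[{"x":0,"y":0,"z":0,"turn":0},{"x":0,"y":0,"z":0,"turn":0},{"x":0,"y":0,"z":-0.5,"turn":0},{"x":0,"y":0,"z":-0.5,"turn":0},{"x":0,"y":0,"z":0,"turn":0}]' | egrep 'pos|force|width'
```

```text
tool_pos: [0.5298, -0.1402, 0.051]
contact_force: [-0.6, -0.7, 1.0]
grasp_force: 0.0
tool_pos: [0.5303, -0.1404, 0.0516]
contact_force: [0.0, -0.5, 1.4]
gripper_width: 0.471
grasp_force: 60.7
tool_pos: [0.5302, -0.1403, 0.0618]
contact_force: [0.4, -0.1, -1.8]
gripper_width: 0.471
grasp_force: 60.6
```

```bash
python3 -m crank '[{"x":0,"y":0,"z":-3,"turn":0},{"x":0,"y":0,"z":-4,"turn":0},{"x":0,"y":0,"z":-3,"turn":0},{"x":4,"y":-1.7,"z":0,"turn":0},{"x":4,"y":-1.7,"z":0,"turn":0}]' | egrep 'pos|width'
python3 -m crank '[{"x":4,"y":-1.7,"z":0,"turn":0},{"x":4,"y":-1.7,"z":0,"turn":0},{"x":4.2,"y":-1.7,"z":0,"turn":0},{"x":0,"y":0,"z":0,"turn":0.135},{"x":0,"y":0,"z":0,"turn":0.135}]' | egrep 'pos|width'
python3 -m crank '[{"x":0,"y":0,"z":0,"turn":0.135},{"x":0,"y":0,"z":0,"turn":0.135},{"x":0,"y":0,"z":0,"turn":0.135},{"x":0,"y":0,"z":0,"turn":0.135},{"x":0,"y":0,"z":0,"turn":0.135}]' | egrep 'pos|width'
python3 -m crank '[{"x":0,"y":0,"z":0,"turn":0.132},{"x":0,"y":0,"z":0,"turn":0},{"x":0,"y":0,"z":0,"turn":0}]'
python3 - <<'E'
from h import *
M=manip.camera_model('wrist'); p,d=manip.grab_frame('wrist'); P=cloud('wrist',d,M); cv2.imwrite('pics/w8.png',p[:,:,::-1])
h=cv2.cvtColor(p,cv2.COLOR_RGB2HSV); z=P[...,2]
m=(cv2.inRange(h,(85,40,60),(105,255,255))>0)&(z>.05)&(z<.064); q=P[m]; q=q[(abs(q[:,0]-.48)<.1)&(abs(q[:,1]-.073)<.1)]
print(len(q),cv2.minAreaRect((q[:,:2]*1000).astype(np.float32)), manip.state()['tool_pos'])
E
```

```text
tool_pos: [0.5103, -0.0557, 0.1631]
gripper_width: 0.475
tool_pos: [0.4787, 0.0745, 0.161]
gripper_width: 0.469
tool_pos: [0.4792, 0.073, 0.1609]
gripper_width: 0.472
time: 20.65
tool_pos: [0.4793, 0.073, 0.1611]
tool_rot: [-0.0, 0.986, 0.164, -0.0]
contact_force: [0.9, 0.7, -1.1]
gripper_width: 0.472
grasp_force: 61.1
3573 ((480.4493408203125, 73.5908432006836), (92.01011657714844, 135.55516052246094), 18.469764709472656) [0.47939105 0.07297777 0.16112105]
```

View pics/w8.png

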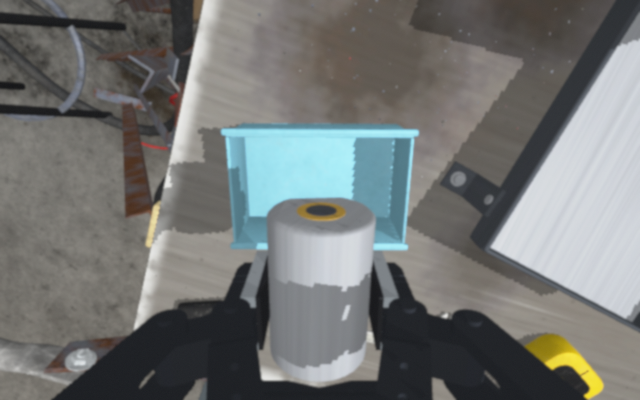

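The roller hangs over the crate, aligned the short way (barrel at (320,290), crate at (320,188)). The crate is confirmed at (0.480, 0.074), so I'll lower it in.

```bash
python3 -m crank '[{"x":0,"y":0,"z":4,"turn":0},{"x":0,"y":0,"z":3,"turn":0},{"x":0,"y":0,"z":3,"turn":0},{"x":0,"y":0,"z":2,"turn":0},{"x":0,"y":0,"z":0,"turn":0}]' | egrep 'pos|force'
python3 -m crank '[{"x":0,"y":0,"z":1,"turn":0},{"x":0,"y":0,"z":1,"turn":0},{"x":0,"y":0,"z":0.7,"turn":0},{"x":0,"y":0,"z":0,"turn":0},{"x":0,"y":0,"z":0,"turn":0}]' | egrep 'pos|force'
```

```text
tool_pos: [0.4764, 0.073, 0.0378]
contact_force: [-0.3, 0.7, -2.0]
grasp_force: 61.1
tool_pos: [0.4798, 0.073, 0.0145]
contact_force: [-0.3, -0.7, -1.2]
grasp_force: 61.1
```

```bash
python3 -m crank '[{"x":0,"y":0,"z":0.2,"turn":0},{"x":0,"y":0,"z":0,"turn":0},{"x":0,"y":0,"z":0,"turn":0}]' | egrep 'pos|force'
```

```text
tool_pos: [0.4797, 0.073, 0.0125]
contact_force: [0.1, -0.1, -2.2]
grasp_force: 61.1
```

```bash
for i in 1; do python3 -m crank '[{"x":0,"y":0,"z":0.2,"turn":0},{"x":0,"y":0,"z":0,"turn":0},{"x":0,"y":0,"z":0,"turn":0}]' | egrep 'pos|contact'; done
python3 -m crank '[{"x":0,"y":0,"z":0.2,"turn":0},{"x":0,"y":0,"z":0,"turn":0},{"x":0,"y":0,"z":0,"turn":0}]' | egrep 'pos|contact'
```

```text
tool_pos: [0.4795, 0.073, 0.0102]
contact_force: [0.3, -1.2, -1.5]
tool_pos: [0.4795, 0.073, 0.0082]
contact_force: [1.1, -0.1, -1.6]
```

```bash
python3 -m crank '[{"x":0,"y":0,"z":0.1,"turn":0},{"x":0,"y":0,"z":0,"turn":0},{"x":0,"y":0,"z":0,"turn":0}]' | egrep 'pos|contact'
python3 -m crank '[{"x":0,"y":0,"z":0.1,"turn":0},{"x":0,"y":0,"z":0,"turn":0},{"x":0,"y":0,"z":0,"turn":0}]' | egrep 'pos|contact'
```

```text
tool_pos: [0.4797, 0.073, 0.0076]
contact_force: [-2.1, -0.9, 1.9]
tool_pos: [0.4798, 0.073, 0.0075]
contact_force: [-5.3, -0.8, 9.8]
```

Floor contact felt (9.8 N). I'll release, rise and check.

```bash
python3 -m crank '[{"x":0,"y":0,"z":-0.1,"turn":0},{"x":0,"y":0,"z":0,"turn":0},{"x":0,"y":0,"z":0,"turn":0},{"x":0,"y":0,"z":0,"turn":0},{"x":0,"y":0,"z":0,"turn":0}]' 68 | egrep 'pos|force|width'
python3 -m crank '[{"x":0,"y":0,"z":-1,"turn":0},{"x":0,"y":0,"z":-3,"turn":0},{"x":0,"y":0,"z":-4,"turn":0},{"x":0,"y":0,"z":-4,"turn":0},{"x":0,"y":0,"z":-4,"turn":0}]' | egrep 'pos|contact'
python3 -m crank '[{"x":4,"y":0,"z":0,"turn":0},{"x":0,"y":0,"z":0,"turn":0},{"x":0,"y":0,"z":0,"turn":0}]' | egrep 'pos|contact'
python3 - <<'E'
from h import *
p,d=manip.grab_frame('wrist'); q,_=manip.grab_frame('side'); cv2.imwrite('pics/w9.png',np.vstack([cv2.resize(p,None,fx=.6,fy=.6),cv2.resize(q[110:270,220:460],(384,256))])[:,:,::-1])
E
```

```text
tool_pos: [0.4795, 0.073, 0.0071]
contact_force: [0.3, -0.2, -0.2]
gripper_width: 0.678
grasp_force: 0.0
tool_pos: [0.4794, 0.073, 0.1696]
contact_force: [0.8, 0.5, 0.5]
tool_pos: [0.5175, 0.086, 0.1676]
contact_force: [-0.4, -0.0, 0.1]
```

View pics/w9.png

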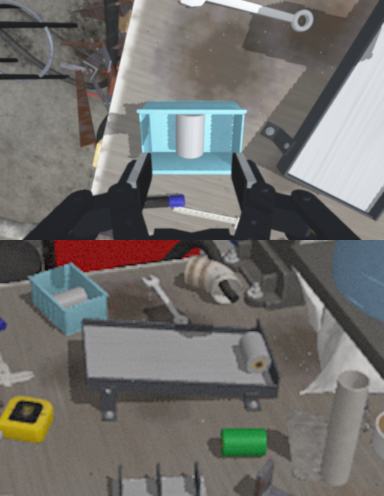

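The worn roller lies crosswise on the crate floor (wrist crop at (190,135)). The sound one is at the ramp's foot (side crop at (255,350)), and the spanner and tape are where they were. I'll hand it in.

```bash
python3 -c "
from plant import manip
print(manip.job_done())"
```

```text
the job is handed in; nothing more can be done
None
```

I handed the job in: the sound roller lies against the lip at the ramp's foot, the worn one lies crosswise on the floor of the near blue crate, and the tape measure and spanner were left alone; no verdict came back.

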